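# Unclip the oxygen regulator from its dock and tray it

### The arm

A 7-joint arm with a two-finger parallel gripper is mounted at the origin on the work surface. World frame = base frame: x ahead of the robot, y to its left, z up, the work surface at z = 0. Lengths are in m, angles in rad, forces in N, time in s.
With the tool pointing down it reaches from about 0.4 to 0.875 m from the base axis. Payload 19.3 kg.
Tool frame: the origin (TCP) lies midway between the tips of the shut fingers; the grasp point (between the pads) lies 19 mm behind it; z points along the fingers, y is the line along which they close (so a half turn about z gives the same grasp; the last joint's range is limited). The gripper opens to 85 mm and grips with 20 to 120 N. Pads are 22 mm wide; open, the fingers measure 114 mm over their backs; the gripper's body (76 mm by 85 mm) begins 54 mm behind the grasp point. The pads swing forward as they close: fully open they stand 13 mm farther back than shut.
Start: joints at [1.095, 0.521, -0.036, 1.599, 0.021, 1.021, -0.113], TCP at [0.247, -0.574, 0.231] pointing down, gripper open.
Joint ranges: [-2.91, 2.91], [-0.3, 2.13], [-1.5, 1.42], [0.17, 2.43], [-1.26, 4.41], [0.16, 1.93], [-2.52, 2.52]. Speed limits (rad/s): [1.89, 1.89, 2.39, 2.39, 3.01, 3.01, 3.01].

### API

Orientations are given as [roll, pitch, yaw] about the fixed x, y, z axes, in that order (R = Rz(yaw) Ry(pitch) Rx(roll)).
In Python, from workcell import bot gives the robot as it stands.
- The arm moves only by the tool move_arm, never from a script. Its argument "series" is a list of rows, each a list of 3 entries, a list of its own where there are three numbers: the shift along the tool's x, y, z in cm, then the turn, a rotation vector about the tool's x, y, z in rad, then the opening in per cent of the stroke, from 0 (shut) to 100 (fully open). A call has 1 to 20 rows; each row is the pose to reach, as a shift and turn from the pose commanded when the call began, along the tool's axes at that moment; what a row does not reach only later rows make up. A row lasts 1/12 s, in which the tool goes at most 41.7 mm and 7.16 degrees, less where a joint would pass 70% of its speed; a pose out of reach is approached as far as the arm can. A call with a gripper value outside its range is refused whole. The fingers move at their own pace and stop on an object; "squeeze" is the grip in N (left out, the last holds). Time passes only in rows, so rows that repeat a pose let the fingers close. It gives the time, the measured TCP pose, the force, the opening and the grip force at its end, in the units of the state.
- bot.observe(): the state, without advancing time (a new reading comes with each control period).
- bot.grab_frame(name): name is "side" or "top"; returns (picture, depth): 420x560x3 uint8, red, green, blue; 420x560 float32, m along the optical axis (not along the pixel's ray), 0 where there is no reading.
- bot.camera_params(name): a dict with "fovy" (degrees; the focal length in pixels is half the picture's height over the tangent of half this angle, whatever the lens; pixels are square), "cx", "cy" (the principal point, pixels), "dist_coeffs" ([k1, k2, p1, p2, k3] as OpenCV has them; the pictures are not rectified), "R" (3x3) and "t" (3): a world point X has camera coordinates R X + t. Camera axes: x right, y down, z forward; pixel columns grow to the right and rows downward; lengths in m; the calibration is good to about 2 mm. A picture is of the moment at which its call begins. camera_params takes no time and is no camera call.
- bot.job_done(): hands the job in; it is judged then, once.
Trained networks look in the newest picture that a camera, given by its name, has taken for a name from the list of things; names that differ only in an ending like _2 or _b are one class to them, and where a whole thing is asked for, a point or a joint stands for the part that bears it (a point fixed in the world has none). Each returns a list of dicts, best first, with "conf" (0 to 1); they miss things now and then, are a little off and sometimes report something else, mostly with a low value. They report only what shows in the picture. A call takes as long as a camera call. They do not tell look-alikes from the thing itself.
- bot.find_in(camera, thing): "bbox" ([left, top, right, bottom] in pixels, round what is visible of it).
- bot.trace(camera, thing): "mask" (420x560 bool, what is visible of it) and "bbox" ([left, top, right, bottom] in pixels, round what is visible of it).
The state is a dict: "clock": time; "qpos": joint angles; "qd": joint speeds; "joint_efforts": joint torques, N m; "position": TCP position; "tool_rot": TCP orientation; "force": force on the tool from outside, world axes, zero at the start; "moment": the same for the moment, N m; "grip_width": finger opening in m; "finger_force": force on a finger pad.
Only numpy, scipy, OpenCV 4.12 (cv2) and the standard library are available. Lean on these libraries where they do the work, as an engineer would, in place of code of your own. Each camera call takes 0.05 s, during which the arm holds its last target. There are 200 camera calls.

### The job

Take the brass oxygen regulator off its blue dock: hold its red release button down while you pull the regulator straight out of the clip towards the open end of the dock, then stand it upright in the green tray and let go. Feel for the button and do not force anything: neither ram the button nor yank a regulator that is still clipped in. Leave the loose gauge, spanner and key where they lie.

Things in the scene. Friction and masses are not known exactly. Their poses are not given: they have to be found in the camera images.
- dock: Dock bolted to the counter; origin on the counter, under its flat grey deck (94 mm wide, from x = -115 to +75 mm, top 20 mm above the origin). Its -x end, roughly facing the robot, is open: pull along the dock's own -x. From x = 0 blue walls 73 mm apart and an end stop hold the regulator's shoe with 1.5 mm play; the deck before them is bare
- clip (a point): Mouth of the clip, on the deck midway between two blue lips that run from here 54 mm to the dock's +x, 16 to 23 mm above the deck. They overhang the shoe's edges; the slot between them is 52 mm wide, open above and to -x. The shoe cannot be lifted until its rear end has passed this point: slide it out 52 mm at least, 65 mm for good measure
- dock_home (a point): Point on the deck (20 mm above the counter) where the middle of the regulator's shoe lies while it is clipped in; axes are the dock's
- unit: Regulator, 0.3 to 0.65 kg, loose but clipped in: black shoe 90 (x) x 70 (y) x 14 mm, a brass block on it, a chrome gauge on the block's -x face. Origin: centre of the shoe's underside; axes as the dock's at the start. Behind the block (+x), between the lips, stands a red button. The block's flat back face is there for the pressing finger to bear on while pulling
- latch_mid (a point): Middle of the sprung latch bar, on the shoe's top surface, straight under the red button. Its two yellow wings stand up in notches of the lips and block any pull. With the button held 6 mm or more down they pass under the lips and the regulator slides; let up too early, it catches. Spring: about 4 N to start, 10 N at the full 8 mm, where a solid stop is met
- unit_mid (a point): Centre of the regulator's brass block (32 x 32 mm, 45 mm tall: its foot, the shoe's top, is 22.5 mm lower; above it a 4 mm round cap). Once out of the clip, grasp it here across y. It lies 18 mm to -x of the shoe's middle and 36.5 mm above the shoe's underside; axes are the regulator's
- unit_under (a point): Centre of the underside of the regulator's shoe
- button_spot (a point): Point on the shoe's top surface under the middle of the round red button (26 mm across), 22 mm to +x of the brass block's back face; moves with the regulator. The cap sits on a set screw: untouched, its top is anywhere from 9 to 23 mm above this point, different each time and in no measured pose: find it by feel
- tray: Green open tray fixed on the counter, 190 (x) x 170 (y) mm, walls 5 mm thick and 32 mm high; origin under its centre on the counter
- tray_in (a point): Centre of the tray's inner floor, 5 mm above the counter
- gauge: Loose round chrome pressure gauge lying face up, 60 mm across, 30 mm high, with a brass stub; origin at the centre of its underside. Leave alone
- spanner: Loose red plastic spanner, 140 mm long, lying flat. Leave alone
- key: Loose steel T-handle cylinder key, 90 mm wide handle and 90 mm shank, 12 mm high, lying flat. Leave alone
- vise: Blue vise bolted to the counter at the robot's left, gripping a white oxygen cylinder that lies along its x; with it 240 x 200 mm and 150 mm high, not part of the job. Origin under its middle, on the counter
There are look-alikes about, which are no part of the job. There is more than one size of the unit; the job needs the middle-sized. Several things look just like the dock: the one meant starts farthest to the robot's left.

How it is judged:
By the outcome, as a careful person would: the job done as asked, in the order asked, and still so for the second after the job is handed in, with the robot touching nothing.
It also fails if it takes over 61 s, if anything falls off the work surface, if the arm or the gripper's body presses on something with over 40 N, if the wrist force passes 120 N, or if a joint passes its speed limit or range.

## Working session

There is one attempt and no reset: what is moved stays moved. The work goes in short steps, Python scripts to look and compute and a tool call to move; the robot and the scene stay as the last step left them, time stands still between calls to the robot, and variables do not carry over. Pictures are saved under pics/ and viewed, at most 10 in all, crops included, and the job is handed in when it is done.

Besides the shell and the picture viewer there is one more tool, called after "Emit:" as name(argument=value, ...) on one line, values as JSON. move_arm: Moves the arm, as the interface text tells. Its arguments: {"type":"object","properties":{"series":{"type":"array"},"squeeze":{"type":"number"}},"required":["series"]}

```bash
mkdir -p pics; ls; cat > h.py <<'E'
import numpy as np, cv2
from workcell import bot
def px2w(cam,uv,depth):
    p=bot.camera_params(cam); f=210/np.tan(np.radians(p["fovy"])/2)
    K=np.array([[f,0,p["cx"]],[0,f,p["cy"]],[0,0,1]])
    uv=np.array(uv,float).reshape(-1,1,2)
    n=cv2.undistortPoints(uv,K,np.array(p["dist_coeffs"],float)).reshape(-1,2)
    d=np.array(depth,float).reshape(-1,1)
    c=np.hstack([n*d,d]); return (c-np.array(p["t"]))@np.array(p["R"])
def w2px(cam,X):
    p=bot.camera_params(cam); f=210/np.tan(np.radians(p["fovy"])/2)
    K=np.array([[f,0,p["cx"]],[0,f,p["cy"]],[0,0,1]])
    r=cv2.Rodrigues(np.array(p["R"],float))[0]
    return cv2.projectPoints(np.array(X,float).reshape(-1,1,3),r,np.array(p["t"],float),K,np.array(p["dist_coeffs"],float))[0].reshape(-1,2)
E
python3 - <<'E'
from h import *
for c in ("top","side"):
    im,d=bot.grab_frame(c); cv2.imwrite(f"pics/{c}0.png",im[:,:,::-1]); np.save(f"{c}0.npy",d)
    p=bot.camera_params(c); print(c,p["fovy"],np.round(-np.array(p["R"]).T@np.array(p["t"]),3),np.round(p["R"],2).tolist())
    for t in ("dock","unit","tray"):
        for r in bot.find_in(c,t): 
            b=r["bbox"]; print(t,round(r["conf"],2),np.round(b).tolist())
s=bot.observe(); print({k:np.round(v,3) for k,v in s.items()})
E
```

```text
pics
top 55.636567927918776 [0.422 0.134 0.999] [[0.03, -1.0, 0.01], [-0.99, -0.03, -0.15], [0.15, -0.01, -0.99]]
dock 0.88 [365.0, 270.0, 422.0, 356.0]
dock 0.78 [215.0, 168.0, 262.0, 251.0]
unit 0.96 [205.0, 100.0, 265.0, 155.0]
unit 0.61 [225.0, 175.0, 254.0, 216.0]
unit 0.56 [166.0, 173.0, 200.0, 201.0]
unit 0.48 [393.0, 174.0, 469.0, 250.0]
tray 0.61 [392.0, 173.0, 466.0, 248.0]
tray 0.56 [222.0, 176.0, 255.0, 214.0]
side 44.187436347716286 [0.071 0.981 1.187] [[-0.87, -0.5, -0.02], [-0.36, 0.65, -0.67], [0.34, -0.57, -0.75]]
dock 0.82 [232.0, 220.0, 309.0, 270.0]
dock 0.75 [368.0, 168.0, 434.0, 208.0]
unit 0.93 [194.0, 194.0, 227.0, 244.0]
unit 0.6 [243.0, 225.0, 279.0, 255.0]
unit 0.57 [219.0, 266.0, 237.0, 292.0]
tray 0.67 [305.0, 120.0, 379.0, 175.0]
{'clock': np.float64(0.4), 'qpos': array([ 1.095,  0.522, -0.036,  1.6  ,  0.021,  1.021, -0.113]), 'qd': array([-0.001, -0.   ,  0.002, -0.001, -0.001,  0.   , -0.001]), 'joint_efforts': array([-1.0000e-03, -9.2605e+01,  1.9760e+00, -3.6990e+01,  1.8000e-02,
        3.0000e-03, -0.0000e+00]), 'position': array([ 0.247, -0.574,  0.231]), 'tool_rot': array([-3.141,  0.   ,  0.406]), 'force': array([0.575, 0.166, 0.3  ]), 'moment': array([-0.021, -0.006, -0.01 ]), 'finger_force': np.float64(0.0), 'grip_width': np.float64(0.086)}
```

View pics/top0.png

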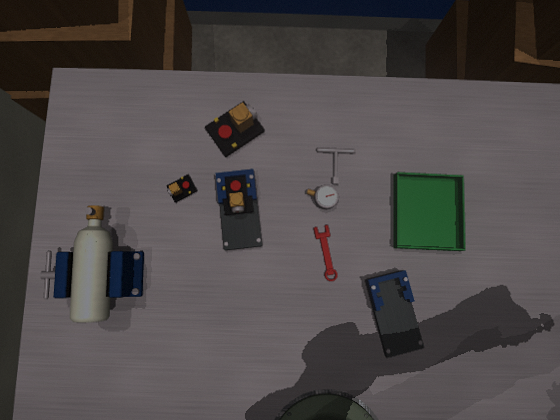

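View pics/side0.png

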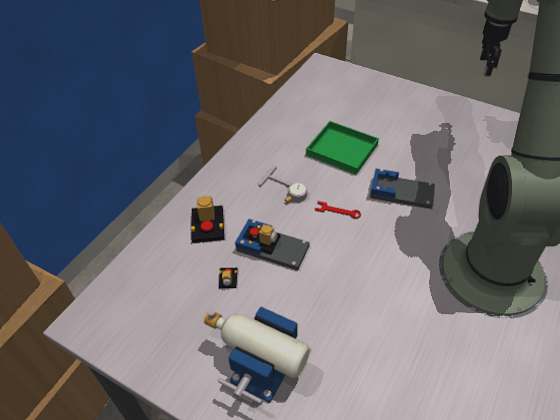

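Top picture: the wanted dock is at about (238,210), holding the middle-sized unit with its red button at (236,185) and block at (236,200). Its open end faces down, towards the robot. The tray is at (430,211), and the look-alike dock at (395,313) is empty. The side view agrees.

```bash
cat > m.py <<'E'
from h import *
def cloud(c,box,im=None,d=None):
    if d is None: im,d=bot.grab_frame(c)
    l,t,r,b=box; v,u=np.mgrid[t:b,l:r]; u=u.ravel();v=v.ravel(); dd=d[v,u]; k=dd>0
    return px2w(c,np.c_[u,v][k],dd[k]), im[v,u][k].astype(int)
def rect(P):
    (c,s,a)=cv2.minAreaRect((P[:,:2]*1000).astype(np.float32)); return np.round(c,1),np.round(s,1),round(a,2)
E
python3 - <<'E'
from m import *
for c,bd,bt in (("top",(205,160,275,258),(380,160,480,260)),("side",(225,212,320,275),(295,112,390,185))):
    P,C=cloud(c,bd); R,G,B=C.T
    k=(P[:,2]>.010); print(c,"dock",rect(P[k]))
    deck=(abs(P[:,2]-.020)<.006)&(abs(R-B)<15); print("deck",rect(P[deck]),np.median(P[deck,2]))
    red=(R>100)&(G<50)&(B<50); print("red",red.sum(),P[red].mean(0).round(4),P[red,2].min().round(3),P[red,2].max().round(3), rect(P[red]))
    br=(R>120)&(G>70)&(B<90)&(R-B>60)&(P[:,2]>.07); print("brass top",br.sum(),P[br].mean(0).round(4),rect(P[br]))
    print("zmax",np.sort(P[:,2])[-5:])
    blue=(B>R+40)&(P[:,2]>.03); print("blue",rect(P[blue]),P[blue].mean(0),np.percentile(P[blue,2],[5,50,95]))
    P,C=cloud(c,bt); R,G,B=C.T; k=(G>R+25)&(G>B+20)&(P[:,2]>.018); print("tray",k.sum(),rect(P[k]),P[k,2].max())
    np.savez(c+"c.npz")
E
```

```text
top dock (array([571.4, 225.3]), array([190.7,  94.4]), 8.16)
deck (array([567.8, 224.7]), array([183.3,  94.4]), 8.19) 0.020092392306321986
red 67 [0.6246 0.2335 0.0567] 0.052 0.06 (array([624.9, 233.8]), array([20.5, 19.6]), 3.23)
brass top 94 [0.5872 0.2275 0.0829] (array([586.5, 227.5]), array([26.4, 26.8]), 6.98)
zmax [0.08618038 0.08678453 0.08686564 0.08697982 0.08725998]
blue (array([627.4, 234.6]), array([70.5, 90.3]), 8.18) [0.62823887 0.24907481 0.04316417] [0.04041192 0.04328896 0.04586453]
tray 513 (array([ 580.5, -250. ]), array([170.2, 189.6]), 89.22) 0.038238918960518765
side dock (array([563., 280.]), array([191.6, 202.4]), 8.86)
deck (array([564.1, 247.8]), array([217.8, 130.5]), 35.89) 0.01968797486482037
red 65 [0.6281 0.2526 0.0479] 0.008 0.061 (array([629.2, 286.2]), array([ 37.5, 154.4]), 1.47)
brass top 93 [0.5862 0.2322 0.0814] (array([586.8, 231.8]), array([31.9, 33.2]), 0.36)
zmax [0.08605163 0.08608645 0.08729332 0.0875478  0.08765272]
blue (array([627.5, 236.6]), array([75.1, 96.7]), 8.62) [0.63682273 0.24706115 0.04254344] [0.03647378 0.04281719 0.04693669]
tray 604 (array([ 581. , -247.5]), array([183.2, 193.2]), 88.95) 0.040092390288215034
```

Emit:
move_arm(series=[[[66.3,-59.3,4],[0,0,0.263],0],[[66.3,-59.3,4],[0,0,0.263],0],[[66.3,-59.3,4],[0,0,0.263],0],[[66.3,-59.3,4],[0,0,0.263],0],[[66.3,-59.3,4],[0,0,0.263],0],[[66.3,-59.3,4],[0,0,0.263],0],[[66.3,-59.3,4],[0,0,0.263],0],[[66.3,-59.3,4],[0,0,0.263],0],[[66.3,-59.3,4],[0,0,0.263],0],[[66.3,-59.3,4],[0,0,0.263],0],[[66.3,-59.3,4],[0,0,0.263],0],[[66.3,-59.3,4],[0,0,0.263],0],[[66.3,-59.3,4],[0,0,0.263],0],[[66.3,-59.3,4],[0,0,0.263],0],[[66.3,-59.3,4],[0,0,0.263],0],[[66.3,-59.3,4],[0,0,0.263],0],[[66.3,-59.3,4],[0,0,0.263],0],[[66.3,-59.3,4],[0,0,0.263],0],[[66.3,-59.3,4],[0,0,0.263],0],[[66.3,-59.3,4],[0,0,0.263],0]])

```text
clock: 2.27
position: [0.5983, 0.1826, 0.1939]
tool_rot: [3.142, -0.0, 0.143]
force: [0.4, -0.1, 0.5]
grip_width: 0.0004
finger_force: 0.0
```

```bash
cat > go.py <<'E'
import sys,numpy as np
from workcell import bot
from scipy.spatial.transform import Rotation as Ro
s=bot.observe(); R=Ro.from_euler("xyz",s["tool_rot"])
x,y,z,yaw=map(float,sys.argv[1:5])
print("clk",s["clock"],"pos",np.round(s["position"],4),np.round(s["tool_rot"],3),"F",np.round(s["force"],2))
print("shift cm",np.round(R.inv().apply(np.array([x,y,z])-s["position"])*100,2),"turn",(R.inv()*Ro.from_euler("xyz",[np.pi,0,yaw])).as_rotvec().round(4))
E
python3 go.py .622 .2335 .09 .143
```

```text
clk 2.2667 pos [0.5983 0.1826 0.1939] [ 3.142 -0.     0.143] F [ 0.41 -0.14  0.47]
shift cm [ 3.07 -4.7  10.39] turn [ 0.0001 -0.0002 -0.0003]
```

Emit:
move_arm(series=[[[0,0,0],[0,0,0],0],[[0,0,0],[0,0,0],0]])

```text
clock: 2.43
position: [0.5977, 0.1832, 0.1932]
tool_rot: [-3.141, 0.001, 0.146]
force: [0.2, -0.9, -0.4]
grip_width: 0.0
finger_force: 0.0
```

```bash
python3 go.py .622 .2335 .075 .143
```

```text
clk 2.4333 pos [0.5977 0.1832 0.1932] [-3.141e+00  1.000e-03  1.460e-01] F [ 0.19 -0.87 -0.35]
shift cm [ 3.15 -4.62 11.82] turn [-0.0007  0.0006  0.0031]
```

Emit:
move_arm(series=[[[3.1,-4.6,3],[0,0,0.003],0],[[3.1,-4.6,5],[0,0,0.003],0],[[3.1,-4.6,7.5],[0,0,0.003],0],[[3.1,-4.6,10],[0,0,0.003],0],[[3.1,-4.6,11.4],[0,0,0.003],0],[[3.1,-4.6,11.8],[0,0,0.003],0],[[3.1,-4.6,11.8],[0,0,0.003],0],[[3.1,-4.6,11.8],[0,0,0.003],0],[[3.1,-4.6,11.8],[0,0,0.003],0]])

```text
clock: 3.18
position: [0.6227, 0.2305, 0.0776]
tool_rot: [-3.141, -0.002, 0.139]
force: [0.3, -0.2, -0.1]
grip_width: 0.0003
finger_force: 0.0
```

```bash
python3 go.py .622 .2335 .06 .143; python3 - <<'E'
from h import *
a=[]
for c,b in (("top",(190,145,290,265)),("side",(215,170,330,280))):
    im,d=bot.grab_frame(c); l,t,r,bb=b
    a.append(cv2.resize(im[t:bb,l:r,::-1],(390,460),interpolation=cv2.INTER_CUBIC))
cv2.imwrite("pics/near.png",np.hstack(a))
E
```

```text
clk 3.1833 pos [0.6227 0.2305 0.0776] [-3.141e+00 -2.000e-03  1.390e-01] F [ 0.25 -0.18 -0.07]
shift cm [-0.03 -0.3   1.76] turn [-0.0005 -0.0021 -0.0038]
```

View pics/near.png

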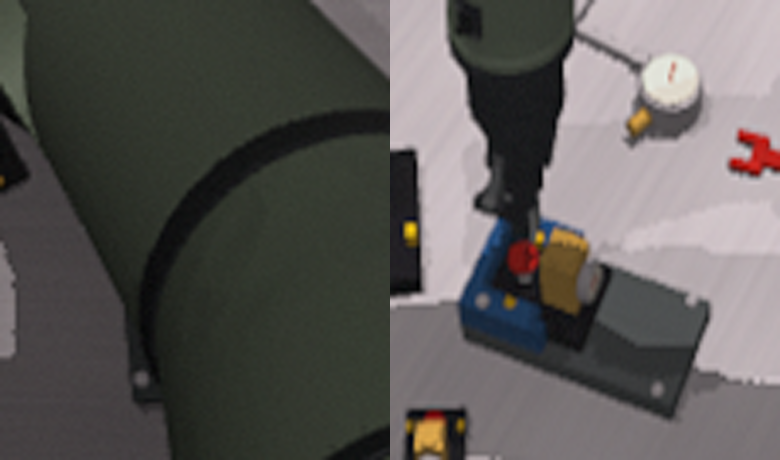

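The side crop shows the shut fingertips at (525,215), right above the button at (525,257) and behind the block. The top view is hidden by the arm. Next I feel downwards.

Emit:
move_arm(series=[[[0,-0.3,0.4],[0,0,0],0],[[0,-0.3,0.8],[0,0,0],0],[[0,-0.3,1.1],[0,0,0],0],[[0,-0.3,1.3],[0,0,0],0],[[0,-0.3,1.4],[0,0,0],0],[[0,-0.3,1.4],[0,0,0],0]])

```text
clock: 3.78
position: [0.6213, 0.2334, 0.0615]
tool_rot: [3.141, 0.0, 0.14]
force: [-0.4, 0.7, -0.2]
grip_width: -0.0
finger_force: 0.0
```

Emit:
move_arm(series=[[[0,0,0.1],[0,0,0],0],[[0,0,0.2],[0,0,0],0],[[0,0,0.3],[0,0,0],0],[[0,0,0.3],[0,0,0],0]])

```text
clock: 4.12
position: [0.6214, 0.2335, 0.0587]
tool_rot: [3.142, 0.0, 0.14]
force: [-0.0, -0.8, 1.3]
grip_width: 0.0004
finger_force: 0.0
```

Emit:
move_arm(series=[[[0,0,0.1],[0,0,0],0],[[0,0,0.2],[0,0,0],0],[[0,0,0.2],[0,0,0],0],[[0,0,0.2],[0,0,0],0]])

```text
clock: 4.45
position: [0.6214, 0.2335, 0.0568]
tool_rot: [3.142, 0.0, 0.14]
force: [0.3, -0.2, 0.3]
grip_width: -0.0004
finger_force: 0.0
```

Emit:
move_arm(series=[[[0,0,0.05],[0,0,0],0],[[0,0,0.1],[0,0,0],0],[[0,0,0.1],[0,0,0],0]])

```text
clock: 4.7
position: [0.6216, 0.2335, 0.056]
tool_rot: [-3.142, -0.0, 0.14]
force: [-1.4, -1.1, 3.9]
grip_width: -0.0001
finger_force: 2.1
```

Emit:
move_arm(series=[[[0,0,0.05],[0,0,0],0],[[0,0,0.1],[0,0,0],0],[[0,0,0.1],[0,0,0],0]])

```text
clock: 4.95
position: [0.6216, 0.2335, 0.0549]
tool_rot: [-3.142, -0.0, 0.14]
force: [-1.5, 0.1, 4.3]
grip_width: 0.0001
finger_force: 2.4
```

Emit:
move_arm(series=[[[0,0,0.05],[0,0,0],0],[[0,0,0.1],[0,0,0],0],[[0,0,0.1],[0,0,0],0]])

```text
clock: 5.2
position: [0.6216, 0.2336, 0.0539]
tool_rot: [-3.142, -0.0, 0.14]
force: [-1.0, 0.1, 5.8]
grip_width: 0.0001
finger_force: 2.8
```

Emit:
move_arm(series=[[[0,0,0.05],[0,0,0],0],[[0,0,0.1],[0,0,0],0],[[0,0,0.1],[0,0,0],0]])

```text
clock: 5.45
position: [0.6216, 0.2335, 0.053]
tool_rot: [-3.142, -0.0, 0.14]
force: [-2.5, -0.3, 5.7]
grip_width: -0.0003
finger_force: 3.1
```

Emit:
move_arm(series=[[[0,0,0.05],[0,0,0],0],[[0,0,0.1],[0,0,0],0],[[0,0,0.15],[0,0,0],0],[[0,0,0.2],[0,0,0],0],[[0,0,0.25],[0,0,0],0],[[0,0,0.25],[0,0,0],0]])

```text
clock: 5.95
position: [0.6216, 0.2335, 0.0506]
tool_rot: [-3.142, -0.0, 0.14]
force: [-1.3, 0.5, 7.2]
grip_width: -0.0002
finger_force: 3.8
```

Emit:
move_arm(series=[[[0,0,0.05],[0,0,0],0],[[0,0,0.1],[0,0,0],0],[[0,0,0.1],[0,0,0],0]])

```text
clock: 6.2
position: [0.6216, 0.2336, 0.0496]
tool_rot: [-3.141, -0.0, 0.14]
force: [-2.5, -1.0, 7.8]
grip_width: 0.0001
finger_force: 4.1
```

Emit:
move_arm(series=[[[0,0,0.03],[0,0,0],0],[[0,0,0.06],[0,0,0],0],[[0,0,0.06],[0,0,0],0]])

```text
clock: 6.45
position: [0.6216, 0.2336, 0.0491]
tool_rot: [-3.141, -0.0, 0.14]
force: [-2.2, -0.9, 8.7]
grip_width: -0.0003
finger_force: 4.3
```

```bash
python3 go.py .622 .2335 .0488 .143
```

```text
clk 6.45 pos [0.6216 0.2336 0.0491] [-3.141 -0.     0.14 ] F [-2.15 -0.89  8.72]
shift cm [0.04 0.01 0.03] turn [-0.0001 -0.0003 -0.0033]
```

Emit:
move_arm(series=[[[-0.1,0,0],[0,0,0],0],[[-0.2,0,0],[0,0,0],0],[[-0.3,0,0],[0,0,0],0],[[-0.4,0,0],[0,0,0],0],[[-0.4,0,0],[0,0,0],0]])

```text
clock: 6.87
position: [0.6192, 0.2333, 0.0498]
tool_rot: [-3.141, -0.004, 0.14]
force: [5.2, 0.2, 8.1]
grip_width: 0.0003
finger_force: 4.0
```

Emit:
move_arm(series=[[[-0.1,0,0],[0,0,0],0],[[-0.2,0,0],[0,0,0],0],[[-0.3,0,0],[0,0,0],0],[[-0.4,0,0],[0,0,0],0],[[-0.4,0,0],[0,0,0],0]])

```text
clock: 7.28
position: [0.6151, 0.2328, 0.0497]
tool_rot: [-3.141, -0.004, 0.14]
force: [4.6, 0.9, 7.5]
grip_width: 0.0001
finger_force: 3.9
```

Emit:
move_arm(series=[[[-0.1,0,0.03],[0,0,0],0],[[-0.2,0,0.06],[0,0,0],0],[[-0.3,0,0.06],[0,0,0],0],[[-0.4,0,0.06],[0,0,0],0],[[-0.4,0,0.06],[0,0,0],0]])

```text
clock: 7.7
position: [0.6118, 0.2323, 0.0494]
tool_rot: [-3.141, -0.005, 0.139]
force: [8.2, 0.9, 7.7]
grip_width: 0.0002
finger_force: 4.7
```

```bash
python3 - <<'E'
from h import *
im,d=bot.grab_frame("side"); cv2.imwrite("pics/s2.png",cv2.resize(im[170:280,215:330,::-1],(480,460),interpolation=cv2.INTER_CUBIC))
E
```

```text
(no output)
```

View pics/s2.png

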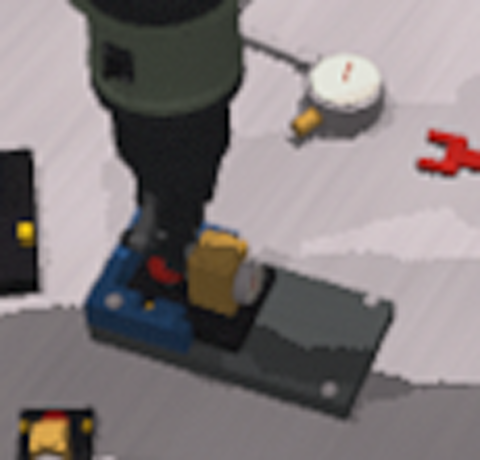

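The crop shows the finger now against the block's back face, at about (185,265). The block hasn't visibly moved, so the finger slid on the button up to it. I'll pull on gently.

Emit:
move_arm(series=[[[-0.05,0,0.02],[0,0,0],0],[[-0.1,0,0.04],[0,0,0],0],[[-0.1,0,0.04],[0,0,0],0]])

```text
clock: 8.0
position: [0.6116, 0.2324, 0.0494]
tool_rot: [-3.14, -0.007, 0.139]
force: [12.4, 2.1, 9.6]
grip_width: 0.0005
finger_force: 6.5
```

Emit:
move_arm(series=[[[-0.05,0,0],[0,0,0],0],[[-0.1,0,0],[0,0,0],0],[[-0.15,0,0],[0,0,0],0],[[-0.15,0,0],[0,0,0],0]])

```text
clock: 8.33
position: [0.6108, 0.2323, 0.0494]
tool_rot: [-3.14, -0.008, 0.139]
force: [16.6, 2.6, 6.4]
grip_width: 0.0
finger_force: 8.7
```

Emit:
move_arm(series=[[[0.1,0,0],[0,0,0],0],[[0.2,0,0],[0,0,0],0],[[0.3,0,0],[0,0,0],0],[[0.3,0,0.05],[0,0,0],0],[[0.3,0,0.08],[0,0,0],0],[[0.3,0,0.08],[0,0,0],0]])

```text
clock: 8.83
position: [0.6109, 0.2322, 0.0476]
tool_rot: [-3.141, -0.002, 0.14]
force: [0.6, 0.1, 8.6]
grip_width: 0.0001
finger_force: 5.5
```

Emit:
move_arm(series=[[[0,0,0.03],[0,0,0],0],[[0,0,0.05],[0,0,0],0],[[0,0,0.05],[0,0,0],0]])

```text
clock: 9.08
position: [0.6109, 0.2322, 0.0472]
tool_rot: [-3.141, -0.002, 0.14]
force: [0.7, 0.4, 9.6]
grip_width: -0.0002
finger_force: 5.5
```

Emit:
move_arm(series=[[[0,0,0.03],[0,0,0],0],[[0,0,0.06],[0,0,0],0],[[0,0,0.06],[0,0,0],0]])

```text
clock: 9.33
position: [0.6109, 0.2322, 0.0466]
tool_rot: [-3.141, -0.002, 0.14]
force: [1.2, 0.7, 11.1]
grip_width: 0.0002
finger_force: 6.1
```

Emit:
move_arm(series=[[[-0.1,0,0],[0,0,0],0],[[-0.2,0,0],[0,0,0],0],[[-0.25,0,0],[0,0,0],0],[[-0.25,0,0],[0,0,0],0]])

```text
clock: 9.67
position: [0.6091, 0.232, 0.0467]
tool_rot: [-3.141, -0.003, 0.14]
force: [5.3, 0.8, 6.5]
grip_width: -0.0001
finger_force: 8.4
```

Emit:
move_arm(series=[[[-0.1,0,0],[0,0,0],0],[[-0.2,0,0],[0,0,0],0],[[-0.3,0,0],[0,0,0],0],[[-0.3,0,0],[0,0,0],0]])

```text
clock: 10.0
position: [0.6061, 0.2316, 0.0467]
tool_rot: [-3.141, -0.003, 0.14]
force: [6.3, 1.6, 6.6]
grip_width: -0.0004
finger_force: 8.3
```

Emit:
move_arm(series=[[[-0.1,0,0],[0,0,0],0],[[-0.2,0,0],[0,0,0],0],[[-0.3,0,0],[0,0,0],0],[[-0.3,0,0],[0,0,0],0]])

```text
clock: 10.33
position: [0.6032, 0.2311, 0.0467]
tool_rot: [-3.141, -0.003, 0.14]
force: [4.6, 0.8, 6.3]
grip_width: 0.0001
finger_force: 8.3
```

Emit:
move_arm(series=[[[-0.3,0,0],[0,0,0],0],[[-0.6,0,0],[0,0,0],0],[[-0.9,0,0],[0,0,0],0],[[-1.2,0,0],[0,0,0],0],[[-1.5,0,0],[0,0,0],0],[[-1.8,0,0],[0,0,0],0],[[-2.1,0.01,0],[0,0,0],0],[[-2.4,0.01,0],[0,0,0],0],[[-2.7,0.01,0],[0,0,0],0],[[-2.7,0.01,0],[0,0,0],0]])

```text
clock: 11.17
position: [0.5761, 0.2272, 0.0467]
tool_rot: [-3.141, -0.003, 0.14]
force: [2.6, 0.0, 9.0]
grip_width: 0.0003
finger_force: 7.0
```

Emit:
move_arm(series=[[[-0.3,0,0],[0,0,0],0],[[-0.6,0,0],[0,0,0],0],[[-0.9,0,0],[0,0,0],0],[[-1.2,0,0],[0,0,0],0],[[-1.5,0,0],[0,0,0],0],[[-1.8,0,0],[0,0,0],0],[[-2.1,0.01,0],[0,0,0],0],[[-2.4,0.01,0],[0,0,0],0],[[-2.7,0.01,0],[0,0,0],0],[[-3.0,0.01,0],[0,0,0],0],[[-3.2,0.01,0],[0,0,0],0],[[-3.2,0.01,0],[0,0,0],0]])

```text
clock: 12.17
position: [0.5446, 0.2228, 0.0466]
tool_rot: [-3.141, -0.003, 0.14]
force: [3.9, 1.7, 8.4]
grip_width: -0.0002
finger_force: 7.3
```

```bash
python3 - <<'E'
from h import *
im,d=bot.grab_frame("side"); cv2.imwrite("pics/s3.png",cv2.resize(im[170:280,215:330,::-1],(480,460),interpolation=cv2.INTER_CUBIC))
E
```

```text
(no output)
```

View pics/s3.png

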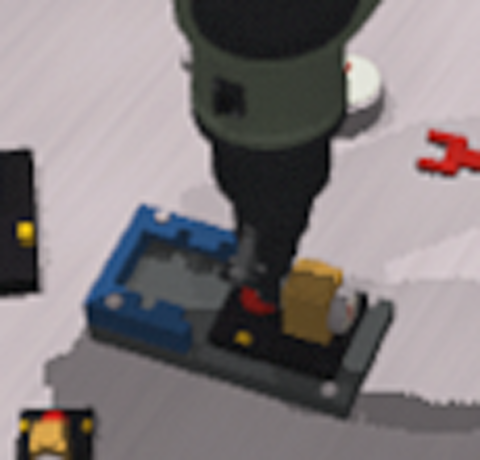

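The regulator is clear of the clip, with its rear end at about (230,290), past the lips. I'll back off and rise.

Emit:
move_arm(series=[[[0.15,0,0],[0,0,0],0],[[0.3,0,-0.2],[0,0,0],0],[[0.4,0,-0.5],[0,0,0],0],[[0.5,0,-1],[0,0,0],0],[[0.5,0,-2],[0,0,0],0],[[0.5,0,-4],[0,0,0],0],[[0.5,0,-7],[0,0,0],0],[[0.5,0,-8],[0,0,0],100],[[0.5,0,-8],[0,0,0],100],[[0.5,0,-8],[0,0,0],100],[[0.5,0,-8],[0,0,0],100]])

```text
clock: 13.13
position: [0.5479, 0.2228, 0.1253]
tool_rot: [3.141, 0.001, 0.14]
force: [0.5, 0.5, -0.4]
grip_width: 0.0484
finger_force: 0.0
```

```bash
python3 - <<'E'
from m import *
im,d=bot.grab_frame("side"); P,C=cloud("side",(240,200,320,270),im,d); R,G,B=C.T
br=(R>110)&(G>70)&(R-B>50)&(P[:,2]>.074)&(P[:,2]<.09); print(br.sum(),P[br].mean(0).round(4),rect(P[br]))
print("pred px", w2px("side",[[.5205,.2185,.083],[.587,.228,.083]]))
E
python3 go.py .5205 .2185 .13 .143
```

```text
63 [0.519  0.2174 0.0816] (array([518.6, 218.5]), array([31.5, 24.8]), 3.5)
pred px [[288.92331542 235.05722026]
 [266.32904439 228.24585845]]
clk 13.1833 pos [0.5478 0.2228 0.1251] [3.141e+00 1.000e-03 1.400e-01] F [ 0.21 -0.4   0.44]
shift cm [-2.77  0.04 -0.49] turn [ 0.0004  0.0011 -0.0033]
```

Emit:
move_arm(series=[[[-1.5,0,0],[0,0,-0.003],75],[[-2.7,0.05,0],[0,0,-0.003],75],[[-2.75,0.05,0.5],[0,0,-0.003],75],[[-2.75,0.05,2],[0,0,-0.003],75],[[-2.75,0.05,3.5],[0,0,-0.003],75],[[-2.75,0.05,5],[0,0,-0.003],75],[[-2.75,0.05,6.3],[0,0,-0.003],75],[[-2.75,0.05,7.4],[0,0,-0.003],75],[[-2.75,0.05,8],[0,0,-0.003],75],[[-2.75,0.05,8.4],[0,0,-0.003],75],[[-2.75,0.05,8.4],[0,0,-0.003],75],[[-2.75,0.05,8.4],[0,0,-0.003],75]])

```text
clock: 14.18
position: [0.5212, 0.2188, 0.0421]
tool_rot: [-3.142, -0.0, 0.143]
force: [0.3, 0.4, -0.2]
grip_width: 0.064
finger_force: 0.0
```

```bash
python3 go.py .5205 .2185 .041 .143
```

```text
clk 14.1833 pos [0.5212 0.2188 0.0421] [-3.142 -0.     0.143] F [ 0.27  0.36 -0.16]
shift cm [-0.08  0.02  0.11] turn [-0.0001 -0.0002 -0.0002]
```

Emit:
move_arm(series=[[[0,0,0.2],[0,0,0],60],[[0,0,0.2],[0,0,0],45],[[0,0,0.2],[0,0,0],30],[[0,0,0.2],[0,0,0],20],[[0,0,0.2],[0,0,0],10],[[0,0,0.2],[0,0,0],10],[[0,0,0.2],[0,0,0],10],[[0,0,0.2],[0,0,0],10],[[0,0,0.2],[0,0,0],10]], squeeze=45)

```text
clock: 14.93
position: [0.5213, 0.2189, 0.0404]
tool_rot: [-3.141, -0.001, 0.143]
force: [-0.3, 0.4, 6.5]
grip_width: 0.0315
finger_force: 45.9
```

Emit:
move_arm(series=[[[0,0,-0.2],[0,0,0],10],[[0,0,-0.5],[0,0,0],10],[[0,0,-1],[0,0,0],10],[[0,0,-2],[0,0,0],10],[[0,0,-4],[0,0,0],10],[[0,0,-6],[0,0,0],10],[[0,0,-8],[0,0,0],10],[[0,0,-9],[0,0,0],10],[[0,0,-9],[0,0,0],10],[[0,0,-9],[0,0,0],10]])

```text
clock: 15.77
position: [0.5211, 0.2186, 0.13]
tool_rot: [-3.141, -0.001, 0.143]
force: [-0.6, 0.5, -4.1]
grip_width: 0.0315
finger_force: 45.6
```

```bash
python3 go.py .598 -.250 .14 0; python3 - <<'E'
from h import *
im,d=bot.grab_frame("side"); cv2.imwrite("pics/s4.png",cv2.resize(im[140:280,215:345,::-1],(520,560),interpolation=cv2.INTER_CUBIC))
E
```

```text
clk 15.7667 pos [0.5211 0.2186 0.13  ] [-3.141e+00 -1.000e-03  1.430e-01] F [-0.65  0.54 -4.09]
shift cm [ 0.95 47.48 -1.01] turn [-0.0002 -0.0006  0.1426]
```

View pics/s4.png

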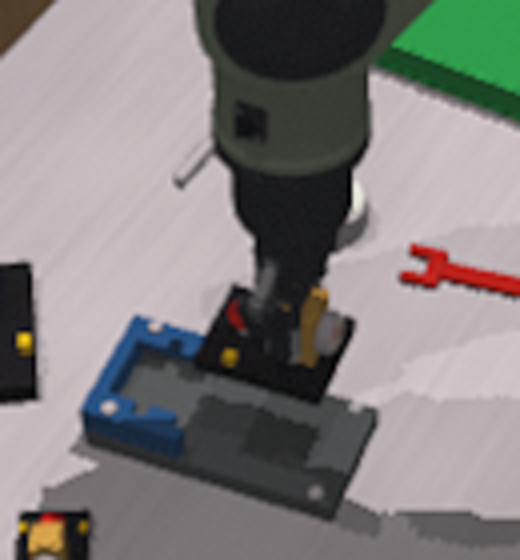

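The regulator is held level and clear of the deck; its shoe is at (275,350). The weight reads about 4 N. Now I carry it to the tray.

Emit:
move_arm(series=[[[0,0.5,0],[0,0,0],10],[[-0.1,2,0],[0,0,0.01],10],[[-0.2,4,0],[0,0,0.02],10],[[-0.4,6.5,0],[0,0,0.03],10],[[-0.5,9,0],[0,0,0.04],10],[[-0.7,12,0],[0,0,0.05],10],[[-0.8,15,0],[0,0,0.06],10],[[-1,18,0],[0,0,0.07],10],[[-1.2,21,0],[0,0,0.08],10],[[-1.3,24,0],[0,0,0.09],10],[[-1.5,27,0],[0,0,0.1],10],[[-1.7,30,0],[0,0,0.11],10],[[-1.8,33,0],[0,0,0.12],10],[[-2,36,0],[0,0,0.13],10],[[-2.2,39,0],[0,0,0.143],10],[[-2.3,42,0],[0,0,0.143],10],[[-2.4,44.5,0],[0,0,0.143],10],[[-2.5,46,0],[0,0,0.143],10],[[-2.6,47,0],[0,0,0.143],10],[[-2.6,47,0],[0,0,0.143],10]])

```text
clock: 17.48
position: [0.5612, -0.2525, 0.1291]
tool_rot: [3.141, 0.001, -0.003]
force: [-0.3, -0.2, -4.4]
grip_width: 0.0319
finger_force: 45.6
```

Emit:
move_arm(series=[[[0,0,0],[0,0,0],10],[[0,0,0],[0,0,0],10],[[0,0,0],[0,0,0],10]])

```text
clock: 17.73
position: [0.5624, -0.2488, 0.1298]
tool_rot: [-3.141, 0.0, 0.001]
force: [0.1, -0.2, -4.6]
grip_width: 0.0317
finger_force: 45.6
```

```bash
python3 go.py .5625 -.250 .029 0; python3 - <<'E'
from h import *
im,d=bot.grab_frame("side"); cv2.imwrite("pics/s5.png",cv2.resize(im[60:200,270:410,::-1],(560,560),interpolation=cv2.INTER_CUBIC))
E
```

```text
clk 17.7333 pos [ 0.5624 -0.2488  0.1298] [-3.141e+00  0.000e+00  1.000e-03] F [ 0.05 -0.15 -4.59]
shift cm [1.000e-02 1.300e-01 1.008e+01] turn [-0.0006  0.0001  0.0015]
```

View pics/s5.png

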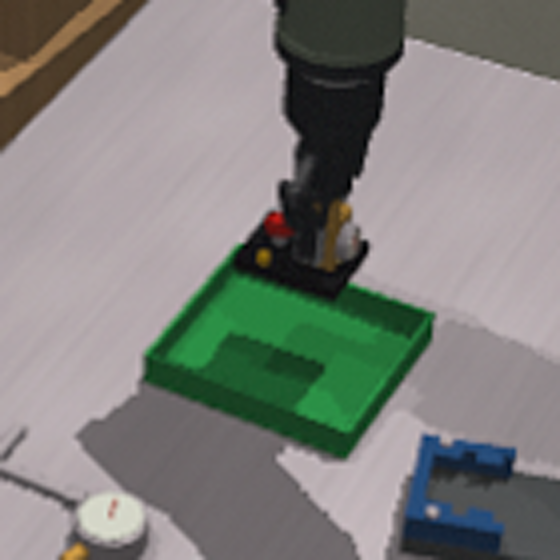

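The regulator hangs level over the tray; its shoe is at (300,260). I lower it.

Emit:
move_arm(series=[[[0,0.1,0.5],[0,0,0],10],[[0,0.1,2],[0,0,0],10],[[0,0.1,4],[0,0,0],10],[[0,0.1,6],[0,0,0],10],[[0,0.1,7.5],[0,0,0],10],[[0,0.1,8.7],[0,0,0],10],[[0,0.1,9.5],[0,0,0],10],[[0,0.1,9.9],[0,0,0],10],[[0,0.1,9.9],[0,0,0],10],[[0,0.1,9.9],[0,0,0],10]])

```text
clock: 18.62
position: [0.5625, -0.2513, 0.0313]
tool_rot: [3.141, -0.001, -0.0]
force: [-0.4, 0.4, -3.7]
grip_width: 0.0318
finger_force: 45.5
```

Emit:
move_arm(series=[[[0,0,0.1],[0,0,0],10],[[0,0,0.2],[0,0,0],10],[[0,0,0.3],[0,0,0],10],[[0,0,0.3],[0,0,0],10],[[0,0,0.3],[0,0,0],10]])

```text
clock: 19.03
position: [0.5622, -0.2512, 0.028]
tool_rot: [3.142, -0.0, -0.0]
force: [-0.1, -0.0, -4.6]
grip_width: 0.0315
finger_force: 45.5
```

Emit:
move_arm(series=[[[0,0,0.05],[0,0,0],10],[[0,0,0.1],[0,0,0],10],[[0,0,0.1],[0,0,0],10]])

```text
clock: 19.28
position: [0.5622, -0.2512, 0.0268]
tool_rot: [-3.142, 0.0, -0.0]
force: [-1.2, -0.9, -4.4]
grip_width: 0.0314
finger_force: 45.5
```

Emit:
move_arm(series=[[[0,0,0.05],[0,0,0],10],[[0,0,0.1],[0,0,0],10],[[0,0,0.1],[0,0,0],10]])

```text
clock: 19.53
position: [0.5621, -0.2512, 0.0257]
tool_rot: [-3.142, 0.0, -0.0]
force: [-0.8, -0.1, -4.1]
grip_width: 0.0321
finger_force: 45.5
```

Emit:
move_arm(series=[[[0,0,0.05],[0,0,0],10],[[0,0,0.07],[0,0,0],10],[[0,0,0.07],[0,0,0],10]])

```text
clock: 19.78
position: [0.5622, -0.2512, 0.0254]
tool_rot: [3.142, -0.0, -0.0]
force: [-3.3, 1.2, 3.5]
grip_width: 0.0314
finger_force: 46.4
```

Emit:
move_arm(series=[[[0,0,-0.05],[0,0,0],45],[[0,0,-0.05],[0,0,0],60],[[0,0,-0.05],[0,0,0],75],[[0,0,-0.05],[0,0,0],75],[[0,0,-0.05],[0,0,0],75],[[0,0,-0.05],[0,0,0],75]])

```text
clock: 20.28
position: [0.5622, -0.2512, 0.0257]
tool_rot: [-3.142, -0.0, -0.0]
force: [0.3, 0.6, 0.1]
grip_width: 0.0639
finger_force: 0.0
```

Emit:
move_arm(series=[[[0,0,-0.5],[0,0,0],75],[[0,0,-1.5],[0,0,0],75],[[0,0,-3],[0,0,0],75],[[0,0,-5],[0,0,0],75],[[0,0,-8],[0,0,0],75],[[0,0,-11],[0,0,0],75],[[0,0,-14],[0,0,0],75],[[0,0,-15],[0,0,0],75],[[0,0,-15],[0,0,0],75],[[0,0,-15],[0,0,0],75]])

```text
clock: 21.12
position: [0.5623, -0.2513, 0.1765]
tool_rot: [3.141, -0.001, -0.0]
force: [-1.3, -0.2, -1.1]
grip_width: 0.0642
finger_force: 0.0
```

```bash
python3 go.py .5625 -.250 .029 0; python3 - <<'E'
from h import *
im,d=bot.grab_frame("side"); cv2.imwrite("pics/s6.png",cv2.resize(im[60:280,210:410,::-1],(540,594),interpolation=cv2.INTER_CUBIC))
E
```

```text
clk 21.1167 pos [ 0.5623 -0.2513  0.1765] [ 3.141e+00 -1.000e-03 -0.000e+00] F [-1.34 -0.19 -1.13]
shift cm [-0.   -0.14 14.75] turn [ 0.0005 -0.0013 -0.0003]
```

View pics/s6.png

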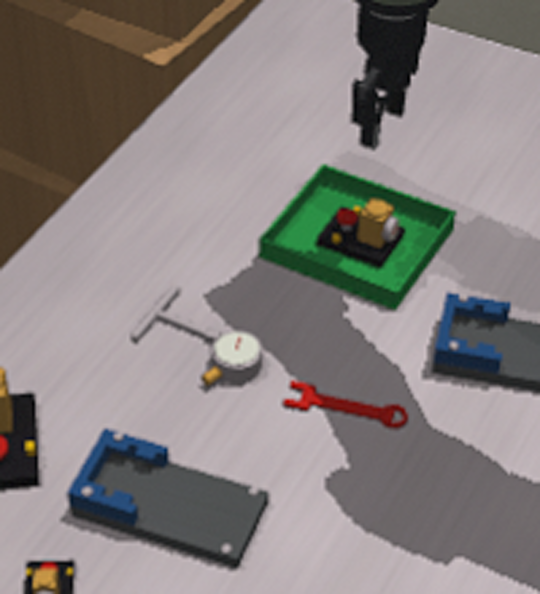

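The regulator stands upright in the tray at (365,235). The gripper is clear, and the gauge, key and spanner are where they were.

```bash
python3 -c "
from workcell import bot
print(bot.job_done())"
```

```text
the job is handed in; nothing more can be done
None
```

The middle-sized regulator is out of the left-hand dock and standing upright in the green tray, and the job is handed in at about 21 s; the first pull met the latch at about 17 N, so I backed off, pressed the button further and it slid out freely.

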